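# Roll the stand tube into its V-rest

### The job

Two polished steel microphone-stand tubes lie on the desk, one on each side of a low grey V-rest that keeps a tube from rolling off while its clamp is fitted. With the fingertips, push the thicker tube by its side so that it rolls along the desk (rolls, not slides), up over the nearer ridge of the rest and settles in the groove, lying along it with both ends sticking out about evenly. Do not pick the tube up, and leave the thinner tube, the pen pot and the remote control where they are.

Things in the scene. Friction and masses are not known exactly. Their poses are not given: they have to be found in the camera images.
- thick_tube: the tube to roll: smooth steel, 38 mm in diameter, 160 mm long, 0.25 to 0.5 kg. Origin: middle of its axis; x along the tube; y and z turn as it rolls (z starts up). Starts lying on the desk on the +y or -y side of the rest, 120 to 170 mm from the groove, parallel to it within 0.15 rad, endways offset up to 15 mm. Slippery: it turns against a finger pushing level; a slow roll dies out in a few cm.
- thin_tube: the other tube, to be left alone: the same steel and length (160 mm) but only 22 mm in diameter, 0.2 kg, lying on the desk on the other side of the rest, 120 to 170 mm from the groove. Origin at the middle of its axis; x along the tube.
- rest: V-rest of grey plastic, fixed to the desk, 90 mm long along its groove (x), 110 mm across (y). Origin on the desk under the middle of the groove; z up. Alike on both sides: from the outer edge, 55 mm from the middle, a ramp of 15 degrees rises to a ridge 10 mm high at 16 to 18 mm from the middle; inside it the groove's wall falls at 30 degrees to 1 mm above the desk at the middle.
- rest_seat (a point): the point on the middle of the rest, 23 mm above the desk, where the middle of the thick tube lies when it is seated, touching both walls of the groove. Going over a ridge the tube's axis rises to 29 mm. Axes as the rest's.
- pen_pot: white ceramic pen pot, 72 mm in diameter, 95 mm high (pens to 160 mm), standing loose beyond the rest (+x side in the rest's frame). Origin at the centre of its underside.
- remote: black remote control, 46 x 150 x 18 mm, lying loose beyond the rest (+x side in the rest's frame). Origin at the centre of its underside, long side along its y.

How it is judged:
On the way, in this order (a step that is already met when the one before it is completed fails the run):
1. the thick tube has rolled (turned about its own axis by more than 60 degrees) on its way, before reaching the groove (angle between thick_tube's own z axis and vertical above 1.05 rad and (y of thick_tube in the frame of rest above 0.02 m or y of thick_tube in the frame of rest below -0.02 m)), for 0.05 s.
2. the thick tube lies settled in the groove (y of thick_tube in the frame of rest between -0.006 and 0.006 m and x of thick_tube in the frame of rest between -0.035 and 0.035 m and z of thick_tube in the frame of rest between 0.019 and 0.026 m and angle between the x axis of thick_tube and the x axis of rest, either way round below 0.08 rad and linear speed of thick_tube below 0.02 m/s and angular speed of thick_tube below 0.5 rad/s), for 0.2 s.
At the end, for the whole second after the job is handed in: the thick tube rests in the groove: its axis within 6 mm of the groove's middle and within 0.08 rad of its direction, its axis 19 to 26 mm above the desk, its middle within 35 mm of the middle of the rest endways, at rest; the thin tube, the pen pot and the remote within 20 mm of where they started (all of step 2 and distance of each of thin_tube, pen_pot, remote from where it was at the start of the episode below 0.02 m); the robot touches nothing.
It fails at once if the thick tube is lifted (its middle higher than 42 mm over the desk) (height (world z) of thick_tube above 0.042 m).
It fails at once if the thin tube is moved more than 20 mm (distance of thin_tube from where it was at the start of the episode above 0.02 m).
It fails at once if the pen pot is moved more than 20 mm or tipped (distance of pen_pot from where it was at the start of the episode above 0.02 m or angle between pen_pot's own z axis and vertical above 0.4 rad).
It fails at once if the remote is moved more than 20 mm (distance of remote from where it was at the start of the episode above 0.02 m).
It also fails if it takes over 38 s, if anything falls off the work surface, if the arm or the gripper's body presses on something with over 40 N, if the wrist force passes 120 N, or if a joint passes its speed limit or range.

### The arm

A 6-joint arm with a two-finger parallel gripper is mounted at the origin on the work surface. World frame = base frame: x ahead of the robot, y to its left, z up, the work surface at z = 0. Lengths are in m, angles in rad, forces in N, time in s.
With the tool pointing down it reaches from about 0.35 to 0.85 m from the base axis. Payload 8.1 kg.
Tool frame: the origin (TCP) lies at the very end of the fingers, on their centre line; the grasp point (between the pads) lies 19 mm behind it; z points along the fingers, y is the direction in which the jaws open and shut (so a half turn about z gives the same grasp; the last joint's range is limited). The gripper opens to 93 mm and grips with 3 to 60 N. Pads are 15 mm wide; open, the fingers measure 128 mm over their backs; the gripper's body (75 mm by 188 mm) begins 65 mm behind the grasp point.
Start: joints at [1.212, 0.13, 1.488, -0, 1.523, -0.085], TCP at [0.162, 0.578, 0.219] pointing down, gripper open.
Joint ranges: [-2.96, 2.96], [-0.89, 2.26], [0.02, 2.5], [-1.34, 4.48], [0, 2.73], [-2.66, 2.66]. Speed limits (rad/s): [2.39, 2.39, 2.79, 3.14, 3.14, 3.14].

### API

Orientations are given as a rotation vector (axis times angle).
In Python, from plant import robot gives the robot as it stands.
- The arm moves only by the tool jog_arm, never from a script. Its argument "commands" is a list of rows, each a list of 3 entries, a list of its own where there are three numbers: the shift along the world's x, y, z scaled (see below), then the turn, a rotation vector about the world's x, y, z scaled (see below), then the closure, from -1 (fully open) to 1 (shut), so that 0 is half open. In form: [[[tx, ty, tz], [ax, ay, az], hand], ...]. A call has 1 to 10 rows; each row is the pose to reach, as a shift and turn from the pose measured when the call began, turning the shorter way round; what a row does not reach only later rows make up. The controller multiplies each number of a shift by 0.6 m and each number of a turn by 2 pi rad. A row lasts 1/8 s, in which the tool goes at most 62.5 mm and 10.7 degrees, less where a joint would pass 70% of its speed; a pose out of reach is approached as far as the arm can. A call with a number of a shift or a turn outside -1 to 1 is refused whole. A call with a gripper value outside its range is refused whole. The fingers move at their own pace and stop on an object; "newtons" is the grip in N (left out, the last holds). Time passes only in rows, so rows that repeat a pose let the fingers close. It gives the time, the measured TCP pose, the force and the opening at its end, in the units of the state.
- robot.read_state(): the state, without advancing time (a new reading comes with each control period).
- robot.read_camera(name): name is "side" or "top"; returns a dict with "pixels" (420x560x3 uint8, red, green, blue), "fovy" (degrees; the focal length in pixels is half the picture's height over the tangent of half this angle, whatever the lens; pixels are square), "cx", "cy" (the principal point, pixels), "rvec" (rotation vector, rad) and "tvec" (3), from world to camera coordinates, as OpenCV has them. Camera axes: x right, y down, z forward; pixel columns grow to the right and rows downward; lengths in m; the calibration is good to about 2 mm. A picture is of the moment at which its call begins. There is no depth.
- robot.close_job(): hands the job in, once; it reports no verdict.
Trained networks look in the newest picture that a camera, given by its name, has taken for a name from the list of things; names that differ only in an ending like _2 or _b are one class to them, and where a whole thing is asked for, a point or a joint stands for the part that bears it (a point fixed in the world has none). Each returns a list of dicts, best first, with "p" (0 to 1); they miss things now and then, are a little off and sometimes report something else, mostly with a low value. They report only what shows in the picture. A call takes as long as a camera call.
- robot.trace(camera, name): "pixels" (420x560 bool, what is visible of it) and "uv" ([column, row] in pixels, amid what is visible of it).
The state is a dict: "t": time; "q": joint angles; "dq": joint speeds; "joint_torque": joint torques, N m; "tool_pos": TCP position; "orientation": TCP orientation; "force": force on the tool from outside, world axes, zero at the start; "wrist_torque": the same for the moment, N m; "opening": finger opening in m.
Only numpy, scipy, OpenCV 4.12 (cv2) and the standard library are available. Lean on these libraries where they do the work, as an engineer would, in place of code of your own. Each camera call takes 0.05 s, during which the arm holds its last target.

## Working session

There is one attempt and no reset: what is moved stays moved. The work goes in short steps, Python scripts to look and compute and a tool call to move; the robot and the scene stay as the last step left them, time stands still between calls to the robot, and variables do not carry over. Pictures are saved under pics/ and viewed, and the job is handed in when it is done.

Besides the shell and the picture viewer there is one more tool, called after ">>>" as name(argument=value, ...), one argument or row to a line, values as JSON. jog_arm: Moves the arm, as the interface text tells. Shifts and turns lie within -1 to 1; 1 stands for 0.6 m of shift or 2 pi rad of turn. Its arguments: {"type":"object","properties":{"commands":{"type":"array"},"newtons":{"type":"number"}},"required":["commands"]}

```bash
mkdir -p pics; ls
cat > h.py <<'E'
import numpy as np, cv2
from plant import robot
def cam(n,save=None):
    c=robot.read_camera(n)
    if save: cv2.imwrite(f'pics/{save}.png',c['pixels'][:,:,::-1])
    return c
def ray(c,uv,z):
    f=210/np.tan(np.radians(c['fovy'])/2)
    R=cv2.Rodrigues(np.array(c['rvec'],float))[0];t=np.array(c['tvec'],float)
    d=R.T@np.array([(uv[0]-c['cx'])/f,(uv[1]-c['cy'])/f,1]);o=-R.T@t
    return o+d*(z-o[2])/d[2]
def rect(m):
    return cv2.minAreaRect(cv2.findNonZero(m.astype(np.uint8)))
E
python3 - <<'E'
from h import *
s=robot.read_state();print(s)
for n in ('top','side'):
    c=cam(n,n+'0')
    print(n,{k:c[k] for k in c if k!='pixels'})
    for o in ('thick_tube','thin_tube','rest','pen_pot','remote'):
        for r in robot.trace(n,o)[:2]:
            m=r['pixels']; rr=rect(m)
            print(o,round(r['p'],2),np.round(r['uv'],1),m.sum(),np.round(cv2.boxPoints(rr)).tolist())
E
```

```text
pics
{'t': 0.0, 'q': array([ 1.21159939e+00,  1.31158611e-01,  1.48926960e+00,  1.63061181e-05,
        1.52296975e+00, -8.54217065e-02]), 'dq': array([-0.00132766,  0.00048868, -0.00111942,  0.00129182,  0.00115222,
       -0.00201292]), 'joint_torque': array([ 2.01740186e-03, -5.59826839e+01, -4.91780198e+01,  7.71782384e-02,
        3.53160454e-02, -1.30742396e-04]), 'tool_pos': array([0.16200975, 0.57713609, 0.21759427]), 'orientation': array([-4.28647919e-01, -3.11179324e+00,  2.75997349e-03]), 'force': array([-0.20635241,  0.32172218,  0.10644673]), 'wrist_torque': array([ 0.00100462, -0.01636029,  0.0388524 ]), 'opening': 0.09278976367466615}
top {'fovy': 55.8153858762355, 'cx': 279.22200754390707, 'cy': 210.10698065691517, 'rvec': array([ 2.11479746, -2.15512357,  0.15229326]), 'tvec': array([0.04670731, 0.63583969, 0.64041484])}
thick_tube 0.8 [186.3 314.9] 2173 [[163.0, 272.0], [186.0, 264.0], [215.0, 356.0], [192.0, 363.0]]
thin_tube 0.77 [339.  266.4] 1051 [[321.0, 224.0], [333.0, 220.0], [362.0, 306.0], [350.0, 310.0]]
rest 0.83 [278.5 286.5] 3064 [[243.0, 271.0], [302.0
[... 307 characters left out ...]
977692830227, 'rvec': array([ 0.13587962, -2.72845276,  1.41169526]), 'tvec': array([0.60461831, 0.04016992, 0.89281228])}
thick_tube 0.93 [367.2 295.1] 2559 [[316.0, 293.0], [421.0, 274.0], [426.0, 298.0], [320.0, 318.0]]
thin_tube 0.74 [326.6 204. ] 946 [[288.0, 199.0], [367.0, 190.0], [368.0, 203.0], [290.0, 212.0]]
rest 0.71 [344.8 241.7] 1884 [[318.0, 226.0], [374.0, 220.0], [377.0, 258.0], [322.0, 263.0]]
rest 0.28 [367.5 295.2] 2626 [[315.0, 293.0], [421.0, 272.0], [426.0, 298.0], [321.0, 319.0]]
pen_pot 0.62 [236.7 264.7] 3440 [[211.0, 205.0], [258.0, 202.0], [265.0, 309.0], [217.0, 312.0]]
remote 0.96 [245.6 212.1] 849 [[232.0, 234.0], [237.0, 193.0], [261.0, 196.0], [256.0, 237.0]]
```

View pics/top0.png

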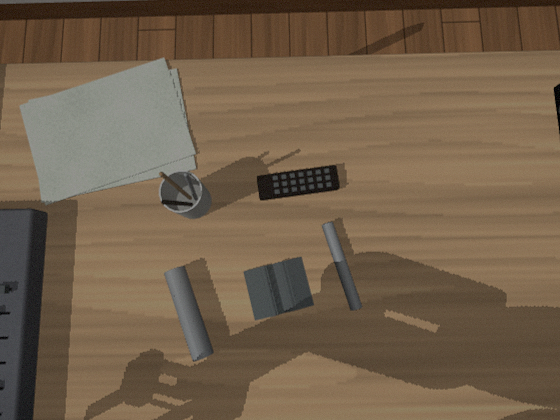

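View pics/side0.png

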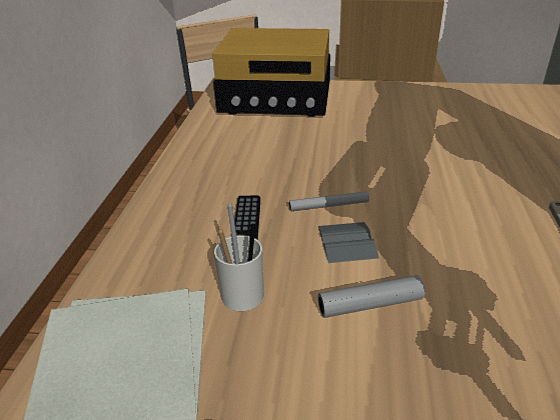

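```bash
cat > m.py <<'E'
from h import *
def tube(c,m,z,L=0.16):
    # project mask pixels to plane z, PCA
    ct=max(cv2.findContours(m.astype(np.uint8),cv2.RETR_EXTERNAL,cv2.CHAIN_APPROX_NONE)[0],key=cv2.contourArea)
    P=np.array([ray(c,p,z)[:2] for p in ct[:,0,:].astype(float)],np.float32)
    (ce,sz,_)=r=cv2.minAreaRect(P*1000); b=cv2.boxPoints(r)
    e=[b[1]-b[0],b[2]-b[1]]; l=max(e,key=np.linalg.norm); 
    a=np.degrees(np.arctan2(l[1],l[0]))%180
    return np.round(ce,1),np.round(sz,1),round(a,2)
E
python3 - <<'E'
from m import *
for n in ('top','side'):
    c=cam(n)
    f=-cv2.Rodrigues(np.array(c['rvec']))[0].T@c['tvec'];print(n,f)
    for o,z in (('thick_tube',.019),('thin_tube',.011),('rest',.005),('pen_pot',.0),('remote',.018)):
        r=robot.trace(n,o)
        if r: print(o,*tube(c,r[0]['pixels'],z))
E
```

```text
top [0.53007815 0.02709053 0.73136046]
thick_tube [462.9 197.8] [164.5  40.4] 19.51
thin_tube [539.1 -73.7] [160.9  23.2] 17.19
rest [501.9  39.3] [ 92.2 110.4] 103.31
pen_pot [679.1 212.4] [99.5 92.2] 88.87
remote [ 6.918e+02 -2.000e-01] [ 47.1 148.7] 97.1
side [0.51396538 0.76665197 0.55890521]
thick_tube [460.3 200.1] [174.9  51.8] 19.86
thin_tube [537.9 -70.2] [167.7  42. ] 16.84
rest [499.7  49.4] [ 91.4 110. ] 102.38
pen_pot [695.5  87.3] [ 82.5 299.2] 106.18
remote [692.   6.] [ 47.  143.9] 97.47
```

The top view shows the thick tube at about (188,314), the rest at (278,288), the thin tube at (341,265), and the pot and remote clear ahead. In the rest frame, the thick tube is at y≈+160 mm and yawed about 6.5° relative to the groove (groove at 13° from world x). I'll line the open jaws up along the tube so both fingertips push it, starting from behind it and high.

>>> jog_arm(
  commands=[
    [[0.475, -0.558, -0.195], [0, 0, -0.152], -1],
    [[0.475, -0.558, -0.195], [0, 0, -0.152], -1],
    [[0.475, -0.558, -0.195], [0, 0, -0.152], -1],
    [[0.475, -0.558, -0.195], [0, 0, -0.152], -1],
    [[0.475, -0.558, -0.195], [0, 0, -0.152], -1],
    [[0.475, -0.558, -0.195], [0, 0, -0.152], -1],
    [[0.475, -0.558, -0.195], [0, 0, -0.152], -1],
    [[0.475, -0.558, -0.195], [0, 0, -0.152], -1],
    [[0.475, -0.558, -0.195], [0, 0, -0.152], -1],
    [[0.475, -0.558, -0.195], [0, 0, -0.152], -1],
  ],
)

```text
t: 2.45
tool_pos: [0.4467, 0.2441, 0.1021]
orientation: [-1.81, -2.568, -0.001]
force: [-1.1, -0.0, 0.7]
opening: 0.0932
```

```bash
cat >> m.py <<'E'
def tcp():
    s=robot.read_state();R=cv2.Rodrigues(s['orientation'])[0]
    print('t',round(s['t'],2),'tcp',np.round(s['tool_pos'],4),'jaw deg',round(np.degrees(np.arctan2(R[1,1],R[0,1]))%180,2),'z',np.round(R[:,2],3),'F',np.round(s['force'],2),'op',round(s['opening'],4))
E
python3 - <<'E'
from m import *
tcp()
for n in ('top','side'):
    c=cam(n,n+'1')
    for o,z in (('thick_tube',.019),('rest',0.005)):
        r=robot.trace(n,o)
        if r: print(n,o,*tube(c,r[0]['pixels'],z))
E
```

```text
t 2.45 tcp [0.4467 0.2441 0.1021] jaw deg 19.65 z [ 0.     0.001 -1.   ] F [-1.14 -0.05  0.73] op 0.0932
top thick_tube [463.2 197.9] [165.1  41.5] 19.54
top rest [502.5  39.4] [ 93.5 111.8] 103.65
side thick_tube [460.3 200.6] [176.2  53. ] 19.65
side rest [530.   59.1] [ 30.9 103.7] 105.02
```

>>> jog_arm(
  commands=[
    [[0, 0, -0.07], [0, 0, 0], -1],
    [[0, 0, -0.12], [0, 0, 0], -1],
    [[0, 0, -0.147], [0, 0, 0], -1],
    [[0, 0, -0.147], [0, 0, 0], -1],
    [[0, 0, -0.147], [0, 0, 0], -1],
  ],
)

```text
t: 3.38
tool_pos: [0.4479, 0.2442, 0.015]
orientation: [1.808, 2.567, 0.003]
force: [-0.4, 0.2, 0.2]
opening: 0.0928
```

Run:
```python
from m import *
tcp()
c=cam('side','side2')
```

```text
t 3.38 tcp [0.4479 0.2442 0.015 ] jaw deg 19.68 z [ 0.002  0.001 -1.   ] F [-0.44  0.17  0.17] op 0.0928
```

View pics/side2.png

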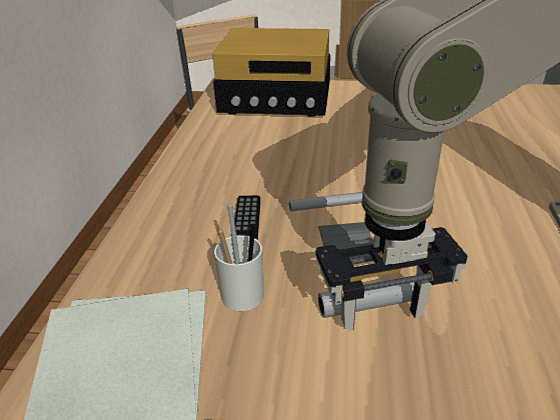

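The fingers stand about 20 mm behind the tube, one near each end, and the pot is clear. Next is a slow push with gradual straightening.

>>> jog_arm(
  commands=[
    [[0.0035, -0.013, 0], [0, 0, 0], -1],
    [[0.007, -0.026, 0], [0, 0, 0], -1],
    [[0.0105, -0.039, 0], [0, 0, 0], -1],
    [[0.014, -0.052, 0], [0, 0, -0.003], -1],
    [[0.0175, -0.065, 0], [0, 0, -0.006], -1],
    [[0.021, -0.078, 0], [0, 0, -0.009], -1],
    [[0.0245, -0.091, 0], [0, 0, -0.012], -1],
    [[0.028, -0.104, 0], [0, 0, -0.015], -1],
    [[0.0315, -0.117, 0], [0, 0, -0.0175], -1],
    [[0.035, -0.13, 0], [0, 0, -0.0175], -1],
  ],
)

```text
t: 4.68
tool_pos: [0.4692, 0.1657, 0.0153]
orientation: [1.947, 2.464, 0.004]
force: [-1.3, 0.1, -0.4]
opening: 0.0926
```

Run:
```python
from m import *
tcp()
for n in ('top','side'):
    c=cam(n,n+'3')
    for o,z in (('thick_tube',.019),):
        for r in robot.trace(n,o)[:1]: print(n,o,r['p'],*tube(c,r['pixels'],z))
tcp()
```

```text
t 4.67 tcp [0.4692 0.1657 0.0153] jaw deg 13.37 z [ 0.003  0.001 -1.   ] F [-1.26  0.15 -0.39] op 0.0926
top thick_tube 0.72 [486.4 133.5] [162.3  39.4] 19.38
side thick_tube 0.65 [465.  123.5] [117.   57.8] 19.43
t 4.88 tcp [0.4691 0.1661 0.0153] jaw deg 13.36 z [ 0.003  0.001 -1.   ] F [ 0.6  -0.42  0.71] op 0.0928
```

View pics/side3.png

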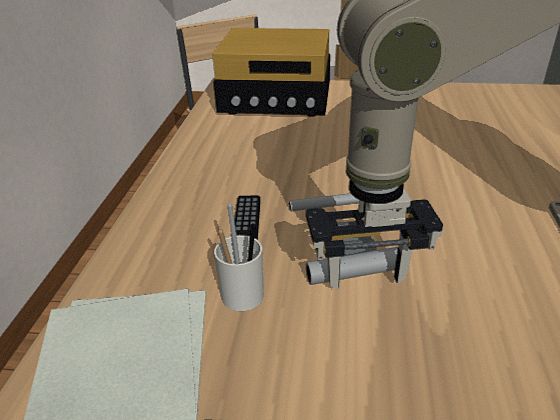

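View pics/top3.png

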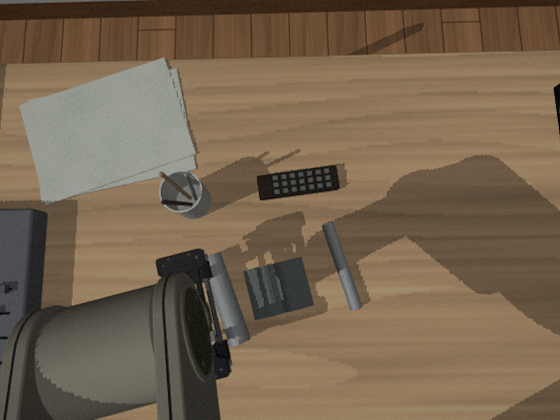

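Run:
```python
from m import *
tcp()
for n in ('top',):
    c=cam(n,n+'4')
    for o,z in (('thick_tube',.019),('rest',.005)):
        for r in robot.trace(n,o)[:1]: print(n,o,r['p'],*tube(c,r['pixels'],z))
```

```text
t 4.88 tcp [0.4691 0.1661 0.0153] jaw deg 13.36 z [ 0.003  0.001 -1.   ] F [ 0.6  -0.42  0.71] op 0.0928
top thick_tube 0.62 [489.2 123.6] [163.1  38.2] 20.54
top rest 0.83 [500.7  39.5] [ 93.8 112.7] 103.86
```

>>> jog_arm(
  commands=[
    [[0, 0, 0], [0, 0, 0], -1],
    [[0, 0, 0], [0, 0, 0], -1],
    [[0, 0, 0], [0, 0, 0], -1],
    [[0, 0, 0], [0, 0, 0], -1],
    [[0, 0, 0], [0, 0, 0], -1],
    [[0, 0, 0], [0, 0, 0], -1],
  ],
)

```text
t: 5.78
tool_pos: [0.469, 0.1664, 0.0153]
orientation: [1.946, 2.464, 0.004]
force: [0.5, -0.1, 0.4]
opening: 0.0932
```

Run:
```python
from m import *
tcp()
for n in ('top','top'):
    c=cam(n,n+'5')
    for o,z in (('thick_tube',.019),):
        for r in robot.trace(n,o)[:1]: print(n,o,r['p'],*tube(c,r['pixels'],z))
```

```text
t 5.78 tcp [0.469  0.1664 0.0153] jaw deg 13.39 z [ 0.003  0.001 -1.   ] F [ 0.53 -0.13  0.41] op 0.0932
top thick_tube 0.83 [490.2 119.8] [164.3  39.7] 19.85
top thick_tube 0.56 [490.6 120. ] [163.9  39.1] 19.84
```

View pics/top5.png

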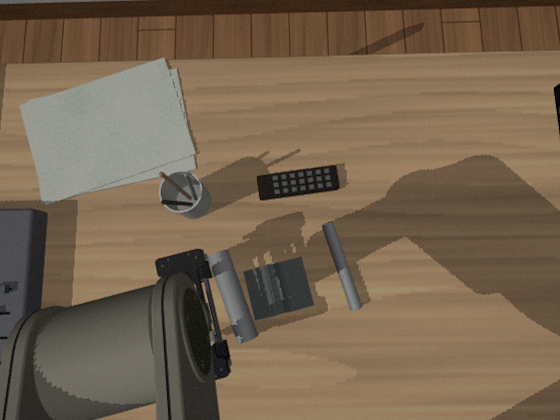

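>>> jog_arm(
  commands=[
    [[0.007, -0.011, 0], [0, 0, 0], -1],
    [[0.0135, -0.021, 0], [0, 0, 0], -1],
    [[0.0145, -0.025, 0], [0, 0, 0], -1],
    [[0.0155, -0.029, 0], [0, 0, 0], -1],
    [[0.0165, -0.033, 0], [0, 0, 0], -1],
    [[0.0175, -0.037, 0], [0, 0, 0], -1],
    [[0.0185, -0.041, 0], [0, 0, 0], -1],
    [[0.0195, -0.045, 0], [0, 0, 0], -1],
    [[0.0205, -0.049, 0], [0, 0, 0], -1],
    [[0.0215, -0.053, 0], [0, 0, 0], -1],
  ],
)

```text
t: 7.22
tool_pos: [0.482, 0.1345, 0.0153]
orientation: [1.946, 2.464, 0.004]
force: [0.5, 1.6, 1.2]
opening: 0.0932
```

```bash
cat >> m.py <<'E'
def rel(p,th=13.3,c=(.5015,.040)):
    a=np.radians(th);d=np.array(p[:2])-c
    return np.round([d@[np.cos(a),np.sin(a)],d@[-np.sin(a),np.cos(a)]],4)
def look(name,z=.019):
    tcp();print('tcp rest',rel(robot.read_state()['tool_pos']))
    c=cam('top',name)
    for r in robot.trace('top','thick_tube')[:1]:
        t=tube(c,r['pixels'],z);print(round(r['p'],2),*t,'rest',rel(t[0]/1000))
E
python3 -c "
from m import *
look('top6')"
```

```text
t 7.22 tcp [0.482  0.1345 0.0153] jaw deg 13.4 z [ 0.003  0.001 -1.   ] F [0.53 1.65 1.23] op 0.0932
tcp rest [0.0027 0.0965]
0.67 [498.   99.4] [164.2  36.3] 17.74 rest [0.0103 0.0586]
```

>>> jog_arm(
  commands=[
    [[0.001, -0.005, 0], [0, 0, 0], -1],
    [[0.002, -0.01, 0], [0, 0, 0], -1],
    [[0.0035, -0.015, 0], [0, 0, 0], -1],
    [[0.0045, -0.02, 0], [0, 0, 0], -1],
    [[0.006, -0.025, 0], [0, 0, 0.0], -1],
    [[0.007, -0.03, 0.001], [0, 0, 0], -1],
    [[0.008, -0.034, 0.002], [0, 0, 0], -1],
    [[0.009, -0.038, 0.003], [0, 0, 0], -1],
    [[0.01, -0.042, 0.004], [0, 0, 0], -1],
  ],
)

```text
t: 8.45
tool_pos: [0.488, 0.1091, 0.0177]
orientation: [1.947, 2.464, 0.004]
force: [-1.0, 3.7, 1.6]
opening: 0.093
```

```bash
python3 -c "
from m import *
look('top7',.021)
cam('side','side7')"
```

```text
t 8.45 tcp [0.488  0.1091 0.0177] jaw deg 13.38 z [ 0.003  0.001 -1.   ] F [-0.97  3.72  1.62] op 0.093
tcp rest [0.0028 0.0703]
0.46 [571.2  88.4] [25.6 17.3] 13.58 rest [0.079  0.0311]
```

View pics/top7.png

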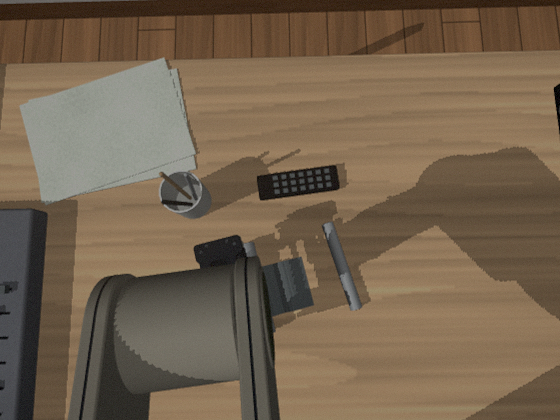

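View pics/side7.png

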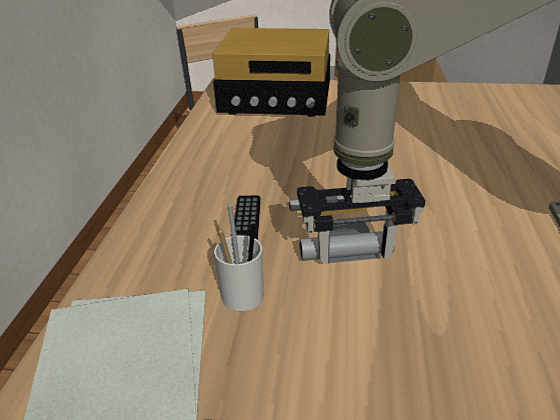

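>>> jog_arm(
  commands=[
    [[0.0012, -0.005, 0], [0, 0, 0], -1],
    [[0.0024, -0.01, 0.001], [0, 0, 0], -1],
    [[0.0036, -0.015, 0.002], [0, 0, 0], -1],
    [[0.0048, -0.02, 0.002], [0, 0, 0], -1],
    [[0.006, -0.025, 0.003], [0, 0, 0], -1],
    [[0.007, -0.03, 0.003], [0, 0, 0], -1],
    [[0.008, -0.035, 0.004], [0, 0, 0], -1],
    [[0.0095, -0.04, 0.004], [0, 0, 0], -1],
    [[0.0105, -0.044, 0.004], [0, 0, 0], -1],
    [[0.0115, -0.048, 0.004], [0, 0, 0], -1],
  ],
)

```text
t: 9.85
tool_pos: [0.495, 0.0797, 0.0199]
orientation: [1.947, 2.463, 0.003]
force: [-0.1, -0.0, 0.4]
opening: 0.0926
```

```bash
python3 -c "
from m import *
look('top8',.023)
c=cam('side','side8')
for r in robot.trace('side','thick_tube')[:1]:
    t=tube(c,r['pixels'],.023);print(round(r['p'],2),*t,'rest',rel(t[0]/1000))
"
```

```text
t 9.85 tcp [0.495  0.0797 0.0199] jaw deg 13.36 z [ 0.003  0.    -1.   ] F [-0.05 -0.01  0.35] op 0.0926
tcp rest [0.0028 0.0402]
0.67 [572.4  49.9] [38.4 23.3] 12.98 rest [ 0.0713 -0.0067]
0.77 [492.8  39.3] [101.9  65.2] 10.67 rest [-0.0086  0.0013]
```

View pics/side8.png

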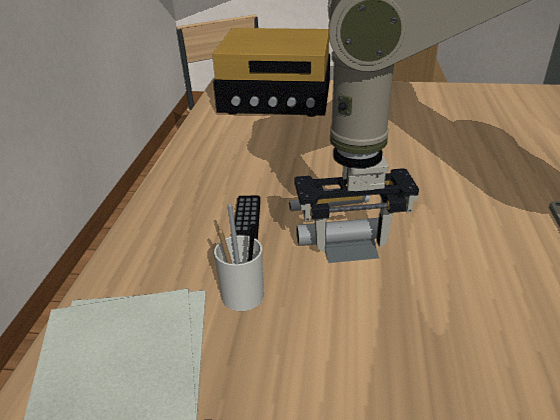

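The push force has dropped to zero and the tube looks seated in the groove, so I'm backing off level and then going up.

>>> jog_arm(
  commands=[
    [[-0.005, 0.02, 0], [0, 0, 0], -1],
    [[-0.019, 0.081, 0], [0, 0, 0], -1],
    [[-0.038, 0.16, 0.02], [0, 0, 0], -1],
    [[-0.05, 0.22, 0.12], [0, 0, 0], -1],
    [[-0.1, 0.3, 0.2], [0, 0, 0], -1],
    [[-0.2, 0.4, 0.28], [0, 0, 0], -1],
    [[-0.25, 0.5, 0.3], [0, 0, 0], -1],
    [[-0.25, 0.5, 0.3], [0, 0, 0], -1],
    [[-0.25, 0.5, 0.3], [0, 0, 0], -1],
  ],
)

```text
t: 11.18
tool_pos: [0.3429, 0.3838, 0.2021]
orientation: [1.94, 2.469, 0.009]
force: [0.4, -0.5, -0.1]
opening: 0.0929
```

Run:
```python
from m import *
look('top9',.023)
for n in('top','side'):
  c=cam(n,n+'9')
  for o,z in (('thick_tube',.023),('thin_tube',.011),('pen_pot',.0),('remote',.018)):
    for r in robot.trace(n,o)[:1]:
        t=tube(c,r['pixels'],z);print(n,o,round(r['p'],2),*t,'rest',rel(t[0]/1000))
```

```text
t 11.18 tcp [0.3429 0.3838 0.2021] jaw deg 13.68 z [ 0.005  0.004 -1.   ] F [ 0.44 -0.54 -0.11] op 0.0929
tcp rest [-0.0752  0.3711]
0.76 [511.4  41.8] [164.2  41. ] 13.43 rest [ 0.01   -0.0005]
top thick_tube 0.86 [511.6  42.2] [162.9  37.4] 13.38 rest [ 0.0103 -0.0002]
top thin_tube 0.77 [539.8 -75.2] [161.5  23.5] 16.89 rest [ 0.0108 -0.1209]
top pen_pot 0.86 [678.7 212.5] [93.9 98.1] 91.67 rest [0.2121 0.1271]
top remote 0.95 [ 6.921e+02 -1.000e-01] [ 49.4 149.5] 96.75 rest [ 0.1763 -0.0829]
side thick_tube 0.74 [509.3  42.1] [171.8  69. ] 13.11 rest [0.0081 0.0002]
side thin_tube 0.75 [539.1 -69.8] [166.4  42.6] 17.2 rest [ 0.0113 -0.1155]
side pen_pot 0.66 [510.3  11.8] [175.9  67.2] 12.56 rest [ 0.0021 -0.0295]
side remote 0.58 [692.8   4.9] [ 44.8 140.8] 97.97 rest [ 0.1781 -0.0782]
```

View pics/top9.png

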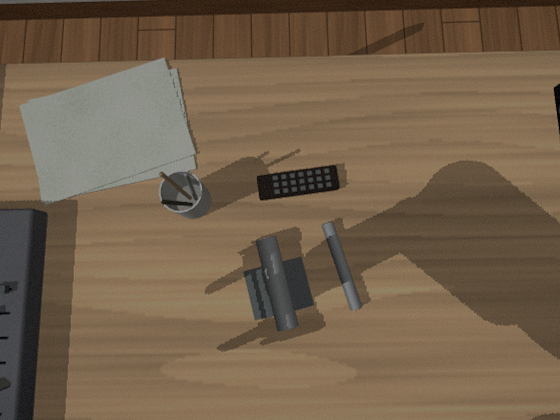

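View pics/side9.png

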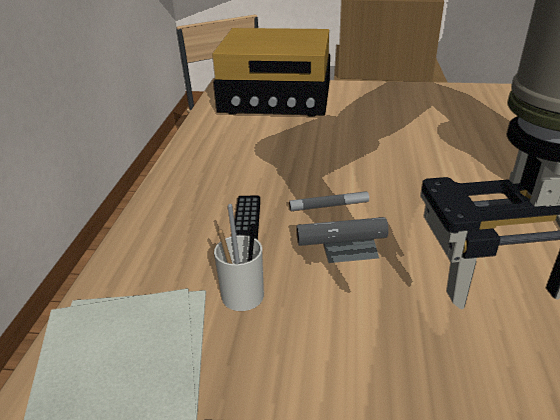

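The tube lies in the groove, spanning (267,238) to (287,330) in the top view. It is about 0 mm off across, 10 mm off endways and aligned within about 0.5°. The other things are unmoved.

```bash
python3 -c "
from m import *
look('top10',.023)
print(robot.close_job())"
```

```text
t 11.78 tcp [0.3453 0.3796 0.1999] jaw deg 13.32 z [ 0.003  0.    -1.   ] F [ 0.23  0.31 -0.81] op 0.0932
tcp rest [-0.0739  0.3664]
0.82 [512.6  42.7] [165.1  40.6] 13.05 rest [0.0114 0.0001]
the job is handed in; nothing more can be done
None
```

The thick tube is seated in the groove, and I handed the job in at about 11.8 s; no verdict was reported. I pushed it level with both open fingertips so that it rolled over the +y ridge, straightening it by about 6.5° on the way. Then I backed the arm off, clear of everything.

**Last checks, both cameras:**
- **Tube in the groove:** its axis is within about 0.5 mm of the groove's middle and within about 0.5° of its direction.
- **Endways:** its middle sits 8–11 mm off the rest's middle towards +x, inside the 35 mm limit but not exactly even.
- **Other objects:** the thin tube, pot and remote show no movement beyond 2 mm measurement noise.

**Checks that failed or disagreed:**
- **First push:** it knocked the tube a few cm ahead of the fingers before it stopped, so I slowed the later pushes.
- **Top camera:** the arm hid much of the tube while it crossed the rest, so that view was unreliable then.
- **Pen pot:** one side-camera reading landed on the tube instead. I discarded it because the top view and the picture agreed the pot was in place.
- **Roll angle:** I did not measure it directly. I take it that the tube rolled because it travelled about 14 cm with little push force.

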